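# Close the filter pocket and set the inlet damper of an extraction box to its notch

## Robot

A 6-joint arm with a two-finger parallel gripper is mounted at the origin on the work surface. World frame = base frame: x ahead of the robot, y to its left, z up, the work surface at z = 0. Lengths are in m, angles in rad, forces in N, time in s.
With the tool pointing down it reaches from about 0.35 to 1 m from the base axis. Payload 7.1 kg.
Tool frame: the origin (TCP) lies at the very end of the fingers, on their centre line; the grasp point (between the pads) lies 19 mm behind it; z points along the fingers, y is the line along which they close (so a half turn about z gives the same grasp; the last joint's range is limited). The gripper opens to 85 mm and grips with 20 to 120 N. Pads are 22 mm wide; open, the fingers measure 114 mm over their backs; the gripper's body (76 mm by 85 mm) begins 54 mm behind the grasp point. The pads swing forward as they close: fully open they stand 13 mm farther back than shut.
Start: joints at [-1.175, 0.423, 1.63, -0, 1.089, -0.019], TCP at [0.252, -0.572, 0.231] pointing down, gripper open.
Joint ranges: [-3, 3], [-0.9, 2.11], [0.09, 2.58], [-1.31, 4.45], [0.11, 2.69], [-2.54, 2.54]. Speed limits (rad/s): [2.39, 2.39, 3.01, 3.14, 3.14, 3.14].

## Interface

Orientations are given as a 3x3 rotation matrix whose columns are the frame's x, y, z axes.
In Python, from bench import sensors, optics, bot gives the robot as it stands. The module is installed in compiled form; this text tells all that it offers.
- The arm moves only by the shell command python3 -m handwheel 'ROWS' [OPENING]. ROWS is JSON, a list of rows, each a list of 2 entries, a list of its own where there are three numbers: the shift along the tool's x, y, z normalised to -1 to 1, where 1 is 0.4 m, then the turn, a rotation vector about the tool's x, y, z normalised to -1 to 1, where 1 is pi/2 rad. In form: [[[tx, ty, tz], [wx, wy, wz]], ...]. A call has 1 to 8 rows; each row is the pose to reach, as a shift and turn from the pose commanded when the call began, along the tool's axes at that moment; what a row does not reach only later rows make up. A row lasts 1/10 s, in which the tool goes at most 50 mm and 8.59 degrees, less where a joint would pass 70% of its speed; a pose out of reach is approached as far as the arm can. A call with a number of a shift or a turn outside -1 to 1 is refused whole. A call with a gripper value outside its range is refused whole. OPENING is the opening in per cent of the stroke, from 0 (shut) to 100 (fully open), set as the call begins (- or left out, the last holds). The fingers move at their own pace and stop on an object; the grip force is fixed at half the most. Time passes only in rows, so rows that repeat a pose let the fingers close. It gives the time, the measured TCP pose, the force, the opening and the grip force at its end, in the units of the state.
- sensors.sense(): the state, without advancing time (a new reading comes with each control period).
- optics.get_image(name): name is "scene" or "top" or "wrist"; returns the picture (420x560x3 uint8, red, green, blue); there is no depth.
- optics.camera_params(name): a dict with "fx", "fy", "cx", "cy" (pixels), "origin" and "attitude" of the camera in the world; the wrist camera has in their place "tool_from_camera" (4x4, takes a point from camera to tool coordinates, whose origin is the TCP and whose axes are the flange's). Camera axes: x right, y down, z forward; pixel columns grow to the right and rows downward; lengths in m; the calibration is good to about 2 mm. A picture is of the moment at which its call begins: read the wrist's pose just before it. camera_params takes no time and is no camera call.
- bot.finish_job(): hands the job in; it is judged then, once.
The state is a dict: "time_s": time; "q": joint angles; "qd": joint speeds; "joint_torque": joint torques, N m; "eef_pos": TCP position; "tcp_rot": TCP orientation; "force": force on the tool from outside, world axes, zero at the start; "wrist_torque": the same for the moment, N m; "opening": opening from 0.0 (shut) to 1.0 (fully open); "grasp_force": force on a finger pad.
Only numpy, scipy, OpenCV 4.12 (cv2) and the standard library are available. Lean on these libraries where they do the work, as an engineer would, in place of code of your own. Each camera call takes 0.05 s, during which the arm holds its last target. There are 200 camera calls.

## Task

The filter in the bench extraction box has just been changed: slide the flat cover fully shut over the filter pocket. Then draw the inlet damper open by its knob until the spring ball clicks into the notch of the index bar, and finish with the knob still held between the fingers and the ball resting in the notch, so that I can tighten the clamp screw. Do not push the things around the box about.

Things in the scene. Friction and masses are not known exactly. Their poses are not given: they have to be found in the camera images.
- box: Grey sheet-steel extraction box fixed on the bench, 310 (x) x 350 (y) x 70 mm, hose on its +x side. Origin: centre of its underside. On its top stand two modules, 280 (x) x 155 (y) x 35 mm, centred 82 mm to either side in y: filter pocket and inlet damper, either may be the left one. Both slides run along the box's x. Pull and knob end 154 mm above the bench, all else below 142 mm.
- cover (a joint): Flat steel cover, 147 x 132 x 4 mm, sliding in two rails over the rectangular filter pocket (115 x 127 mm, pleated paper filter inside). Value: how far it is open, m: 0 fully shut against a hard stop, 0.10 fully open (drawn in the box's -x direction). It starts 60 to 95 mm open. Friction about 2.5 N.
- cover_pull (a point): Grip point on the cover's pull, an upright steel plate at the cover's -x end, 10 mm thick (along box x), 60 mm wide (box y), 45 mm high above the cover; the point is in its middle, 29 mm above the cover, 16 mm below the pull's top. It moves with the cover. Axes as the box. Nothing rises more than 8 mm above the cover within 60 mm before and behind it.
- damper (a joint): Flat steel damper blade, 158 x 132 x 4 mm, sliding in two rails over the round 90 mm inlet port. Value: how far it is open, m: 0 shut, 0.10 fully open (drawn in the box's -x direction); starts 0 to 12 mm open. Drag about 2 N while the ball rides on the bar; over the last 5 mm the ball pulls the blade into the notch with up to 6 N; leaving it takes about 11 N. No stop beyond the notch before 0.10.
- knob (a point): Grip point on the damper's knob, an upright plain cylinder, 22 mm in diameter and 45 mm high, near the blade's -x end; the point is on its axis, 29 mm above the blade, 16 mm below the knob's top. It moves with the blade. Axes as the box. An index bar 16 mm high runs along the blade 36 to 50 mm to the +y side of the knob; otherwise clear before and behind it.
- notch (a point): Centre of the notch, a V slot 10 mm wide at the mouth and 5 mm deep (45 degree flanks) cut in the outer (box +y) face of the index bar, a steel bar along the blade, 14 mm wide, 16 mm high. The point lies in the plane of that face. It moves with the blade, towards the box's -x as the damper opens. Axes as the box.
- ball_axis (a point): Where the spring ball (steel, 12 mm in diameter, pressed by about 9 N) bears on the index bar. It sits in the plunger block, aluminium, 26 x 16 x 20 mm, clamped on the damper's +y rail, at another place along it each time; it does not move. Axes as the box. The ball drops 2.5 mm into the notch when this point and the notch's are level along the box's x: damper then 35 to 70 mm open.
- old_filter: Old dirty pleated filter, 112 x 122 x 22 mm, lying loose on the bench: leave alone. Origin: centre of its underside.
- tin: Closed paint tin, 84 mm in diameter, 105 mm high, on the bench: leave alone. Origin: centre of its underside.
- mixing_cup: White plastic mixing cup, 84 mm across, 110 mm high, on the bench: leave alone. Origin: centre of its underside.
- tape_roll: Roll of masking tape, 100 mm in diameter, 25 mm high, lying flat on the bench: leave alone. Origin: centre of its underside.

How it is judged:
By the outcome, as a careful person would: the job done as asked, in the order asked, and still so for the second after the job is handed in, while the arm keeps its last pose, push and grip.
It also fails if it takes over 54 s, if anything falls off the work surface, if the arm or the gripper's body presses on something with over 40 N, if the wrist force passes 120 N, or if a joint passes its speed limit or range.

## Working session

There is one attempt and no reset: what is moved stays moved. The work goes in short steps, Python scripts to look and compute and a shell command to move; the robot and the scene stay as the last step left them, time stands still between calls to the robot, and variables do not carry over. Pictures are saved under pics/ and viewed, at most 10 in all, crops included, and the job is handed in when it is done.

```bash
mkdir -p pics; python3 - <<'E'
from bench import sensors, optics
import cv2,numpy as np
s=sensors.sense();print(s['time_s'],s['eef_pos'],np.round(s['tcp_rot'],3).tolist(),s['opening'])
for n in("scene","top"):
    print(n,{k:np.round(v,4).tolist() for k,v in optics.camera_params(n).items()})
    cv2.imwrite(f'pics/{n}0.png',optics.get_image(n)[:,:,::-1])
print({k:np.round(v,4).tolist() for k,v in optics.camera_params("wrist").items()})
E
```

```text
0.0 [ 0.25171083 -0.57147466  0.2305392 ] [[0.915, 0.403, -0.001], [0.403, -0.915, 0.001], [0.0, -0.002, -1.0]] 1.0021068978148198
scene {'fx': 406.7922, 'fy': 406.7922, 'cx': 278.2529, 'cy': 210.2717, 'origin': [1.214, -0.6792, 0.7088], 'attitude': [[0.7157, 0.3658, -0.595], [0.6984, -0.3761, 0.6089], [-0.001, -0.8513, -0.5247]]}
top {'fx': 402.5124, 'fy': 402.5124, 'cx': 284.2565, 'cy': 212.6597, 'origin': [0.5125, -0.0046, 0.971], 'attitude': [[-0.0224, -0.9991, 0.035], [-0.9997, 0.022, -0.0124], [0.0116, -0.0353, -0.9993]]}
{'fx': 292.8334, 'fy': 292.8334, 'cx': 283.1712, 'cy': 203.6789, 'tool_from_camera': [[0.0003, -0.9553, -0.2958, 0.0747], [1.0, 0.0005, -0.0008, -0.0], [0.0009, -0.2958, 0.9553, -0.1419], [0.0, 0.0, 0.0, 1.0]]}
```

View pics/top0.png

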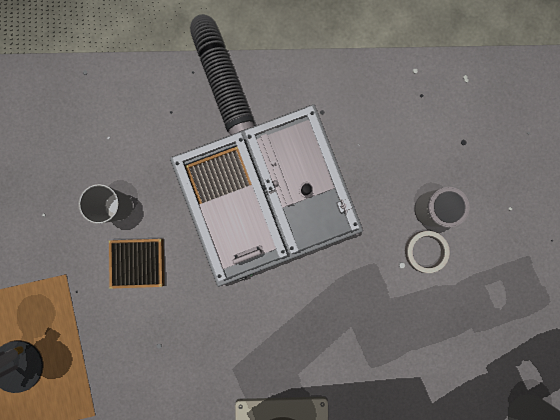

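View pics/scene0.png

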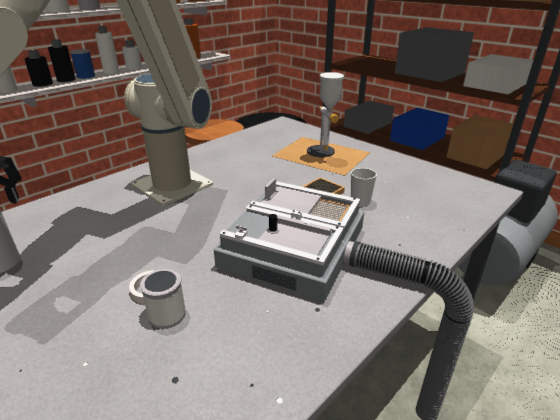

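The top view shows the box near (267,195), with the pull at (248,255) and the black knob at (307,189). The filter pocket is on the left and the damper on the right. Box +x points up-left towards the hose. I'll enlarge the crop.

```bash
cat > h.py <<'E'
import numpy as np
from bench import sensors, optics
def ray(name,uv,s=None):
    p=optics.camera_params(name); d=np.array([(uv[0]-p['cx'])/p['fx'],(uv[1]-p['cy'])/p['fy'],1.])
    if name=='wrist':
        T=np.array(p['tool_from_camera']);R=np.array(s['tcp_rot'])
        return np.array(s['eef_pos'])+R@T[:3,3],R@T[:3,:3]@d
    return np.array(p['origin']),np.array(p['attitude'])@d
def onz(name,uv,z,s=None):
    o,d=ray(name,uv,s);return o+d*(z-o[2])/d[2]
E
python3 - <<'E'
import cv2
a=cv2.imread('pics/top0.png')[95:295,160:370]
cv2.imwrite('pics/topc.png',cv2.resize(a,None,fx=3,fy=3,interpolation=cv2.INTER_CUBIC))
E
```

```text
(no output)
```

View pics/topc.png

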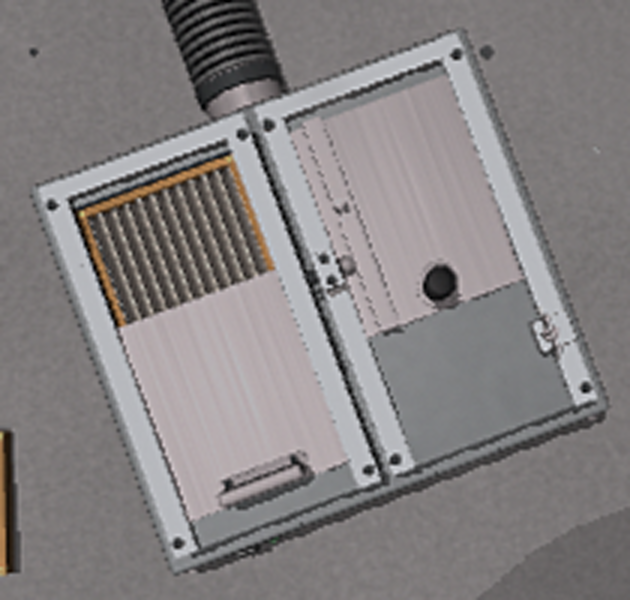

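The crop (3x) shows the pull's top face centred near (266,481), the knob's top at (440,282), the notch near (339,209), and the ball plunger near (347,266). Frame screws are at (52,205), (178,543), (457,55) and (585,387).

```bash
python3 - <<'E'
from h import *
f=lambda u,v,z:onz('top',(160+(u+.5)/3-.5,95+(v+.5)/3-.5),z)
A=[f(u,v,.112) for u,v in((52,205),(178,543),(457,55),(585,387))]
for a in A:print(np.round(a,4))
e=A[0]-A[1];e2=A[2]-A[3];y1=np.arctan2(e[1],e[0]);y2=np.arctan2(e2[1],e2[0])
w=A[0]-A[2];y3=np.arctan2(w[1],w[0])-np.pi/2
print('len',np.linalg.norm(e),np.linalg.norm(e2),np.linalg.norm(w),'yaw',y1,y2,y3)
c=sum(A)/4;y=(y1+y2)/2;R=np.array([[np.cos(y),-np.sin(y)],[np.sin(y),np.cos(y)]])
print('centre',c)
for n,u,v,z in(('pull',266,481,.154),('pullL',222,497,.154),('pullR',310,464,.154),('knob',440,282,.154),('notch',338,209,.125),('ball',347,266,.125),('coverR',272,268,.109)):
    p=f(u,v,z);print(n,np.round(p,4),'box',np.round(R.T@(p-c)[:2],4))
s=sensors.sense();T=np.array(s['tcp_rot'])
print('tool yaw',np.arctan2(T[1,0],T[0,0]))
E
```

```text
[0.6538 0.2117 0.112 ]
[0.412  0.1261 0.112 ]
[ 0.7562 -0.0799  0.112 ]
[ 0.5157 -0.1652  0.112 ]
len 0.2565334874664744 0.2551768035525589 0.3089808148504205 yaw 0.340203483812793 0.3409727619616326 0.33765561947831757
centre [0.58444919 0.02316187 0.112     ]
pull [0.4571 0.0598 0.154 ] box [-0.1078  0.0771]
pullL [0.447  0.0896 0.154 ] box [-0.1073  0.1085]
pullR [0.4678 0.0299 0.154 ] box [-0.1077  0.0454]
knob [ 0.589  -0.0608  0.154 ] box [-0.0237 -0.0806]
notch [0.6447 0.0078 0.125 ] box [ 0.0517 -0.0346]
ball [0.6044 0.0023 0.125 ] box [ 0.0118 -0.0263]
coverR [0.6058 0.0561 0.109 ] box [0.0312 0.0239]
tool yaw 0.4148463734197495
```

Yaw is 0.340, and the 63 mm pull length and 309 mm screw spacing both fit the given sizes. I'll grip both handles with tool y along box x, which means tool x at yaw 1.911, a turn of -1.496 about tool z.

```bash
cat >> h.py <<'E'
from scipy.spatial.transform import Rotation as Ro
YAW=.340; c,s_=np.cos(YAW),np.sin(YAW)
BX=np.array([c,s_,0]);BY=np.array([-s_,c,0])
RT=np.c_[BY,BX,[0,0,-1.]]   # tool x=box y, tool y=box x
def rel(p):
    s=sensors.sense();R=np.array(s['tcp_rot']);e=np.array(s['eef_pos'])
    print('t',s['time_s'],'pos',np.round(e,4),'F',np.round(s['force'],1),'op',round(s['opening'],3))
    print('shift',np.round(R.T@(np.array(p)-e)/.4,3),'turn',np.round(Ro.from_matrix(R.T@RT).as_rotvec()/(np.pi/2),3))
E
python3 -m handwheel '[[[0.66,-0.74,0],[0,0,-0.75]],[[0.66,-0.74,0],[0,0,-0.75]],[[0.66,-0.74,0],[0,0,-0.75]],[[0.66,-0.74,0],[0,0,-0.75]],[[0.66,-0.74,0],[0,0,-0.75]],[[0.66,-0.74,0],[0,0,-0.75]],[[0.66,-0.74,0],[0,0,-0.75]],[[0.66,-0.74,0],[0,0,-0.75]]]' 100
python3 -c "
from h import *
rel([.457,.060,.24])"
```

```text
time_s: 0.9
eef_pos: [0.3742, -0.1926, 0.2313]
tcp_rot: [[-0.028, 1.0, 0.0], [1.0, 0.028, 0.0], [0.0, 0.0, -1.0]]
force: [0.3, 0.4, 0.0]
opening: 1.0
grasp_force: 0.0
t 0.9 pos [ 0.3742 -0.1926  0.2313] F [0.3 0.4 0. ] op 1.0
shift [ 0.626  0.224 -0.022] turn [ 0.    -0.    -0.199]
```

```bash
python3 -m handwheel '[[[0.626,0.224,0],[0,0,-0.199]],[[0.626,0.224,0],[0,0,-0.199]],[[0.626,0.224,0],[0,0,-0.199]],[[0.626,0.224,0],[0,0,-0.199]],[[0.626,0.224,0],[0,0,-0.199]],[[0.626,0.224,0],[0,0,-0.199]],[[0.626,0.224,0],[0,0,-0.199]],[[0.626,0.224,0],[0,0,-0.199]]]'
python3 - <<'E'
from h import *;import cv2
rel([.457,.060,.122])
cv2.imwrite('pics/w1.png',optics.get_image('wrist')[:,:,::-1])
E
```

```text
time_s: 1.7
eef_pos: [0.4577, 0.0576, 0.2309]
tcp_rot: [[-0.33, 0.944, -0.001], [0.944, 0.33, -0.0], [0.0, -0.001, -1.0]]
force: [-0.2, -0.8, -0.2]
opening: 0.998
grasp_force: 0.0
t 1.7 pos [0.4577 0.0576 0.2309] F [-0.2 -0.8 -0.2] op 0.998
shift [0.006 0.001 0.272] turn [-0.001 -0.    -0.003]
```

View pics/w1.png

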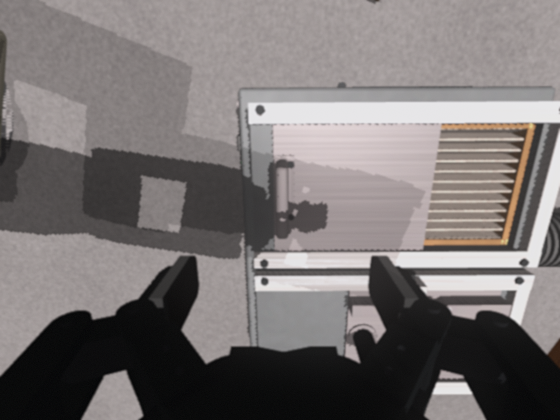

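The wrist view shows the pull's top as a strip from about (282,162) to (282,218), centred on the finger centre line. I'll check its position at z=0.154.

```bash
python3 - <<'E'
from h import *
s=sensors.sense()
for uv in((282,161),(282,190),(282,222)):
    p=onz('wrist',uv,.154,s);print(np.round(p,4),np.round([BX@p,BY@p],4))
p=np.array([.457,.06,.154]);print(BX@p,BY@p)
E
```

```text
[0.4424 0.0955 0.154 ] [ 0.4489 -0.0575]
[0.4497 0.0743 0.154 ] [ 0.4488 -0.0799]
[0.4584 0.0494 0.154 ] [ 0.4486 -0.1063]
0.4508481076749031 -0.09583832117665142
```

Box x agrees to 2 mm, and the pull's centre in box y is about -0.091. I'll descend and grip.

```bash
python3 -m handwheel '[[[0.02,-0.003,0.1],[0,0,0]],[[0.02,-0.003,0.18],[0,0,0]],[[0.02,-0.003,0.25],[0,0,0]],[[0.02,-0.003,0.27],[0,0,0]],[[0.02,-0.003,0.27],[0,0,0]]]'
python3 -m handwheel '[[[0,0,0],[0,0,0]],[[0,0,0],[0,0,0]],[[0,0,0],[0,0,0]],[[0,0,0],[0,0,0]],[[0,0,0],[0,0,0]],[[0,0,0],[0,0,0]],[[0,0,0],[0,0,0]],[[0,0,0],[0,0,0]]]' 0
```

```text
time_s: 2.25
eef_pos: [0.4537, 0.0637, 0.1226]
tcp_rot: [[-0.327, 0.945, -0.003], [0.945, 0.327, -0.0], [0.001, -0.003, -1.0]]
force: [0.2, 0.5, -0.1]
opening: 0.997
grasp_force: 0.0
time_s: 3.05
eef_pos: [0.4547, 0.0649, 0.1238]
tcp_rot: [[-0.329, 0.944, 0.001], [0.944, 0.329, -0.0], [-0.0, 0.001, -1.0]]
force: [-1.4, 0.5, 5.8]
opening: 0.109
grasp_force: 58.8
```

Gripped: the opening is about 9 mm and the pad force 59 N. Next I'll push along +tool y (box +x).

```bash
python3 -m handwheel '[[[0,0.02,0],[0,0,0]],[[0,0.04,0],[0,0,0]],[[0,0.06,0],[0,0,0]],[[0,0.08,0],[0,0,0]],[[0,0.1,0],[0,0,0]],[[0,0.12,0],[0,0,0]],[[0,0.135,0],[0,0,0]],[[0,0.14,0],[0,0,0]]]'
python3 -c "
from h import *
s=sensors.sense();print(BX@s['force'],BY@s['force'],BX@s['eef_pos'])"
```

```text
time_s: 3.85
eef_pos: [0.5077, 0.0837, 0.1239]
tcp_rot: [[-0.329, 0.944, 0.0], [0.944, 0.329, 0.0], [0.0, 0.0, -1.0]]
force: [-3.0, 0.9, 8.7]
opening: 0.105
grasp_force: 59.6
-2.5253477214512814 1.8587915417546483 0.5065604870543773
```

```bash
python3 -m handwheel '[[[0,0.01,0],[0,0,0]],[[0,0.02,0],[0,0,0]],[[0,0.03,0],[0,0,0]],[[0,0.04,0],[0,0,0]]]'
python3 -c "
from h import *
s=sensors.sense();print(BX@s['force'],BY@s['force'],BX@s['eef_pos'])"
```

```text
time_s: 4.25
eef_pos: [0.5223, 0.0888, 0.1239]
tcp_rot: [[-0.329, 0.944, -0.0], [0.944, 0.329, 0.0], [0.0, -0.0, -1.0]]
force: [-3.7, 1.4, 7.1]
opening: 0.104
grasp_force: 59.5
-2.983784108055422 2.5608205422918138 0.5220504017307207
```

```bash
for i in 1 2; do python3 -m handwheel '[[[0,0.008,0],[0,0,0]],[[0,0.016,0],[0,0,0]]]' >/dev/null
python3 -c "
from h import *
s=sensors.sense();print(BX@s['force'],BY@s['force'],BX@s['eef_pos'])";done
```

```text
-2.382902715723321 2.7451847007365537 0.528487305658485
-2.293014165692289 2.936262661108922 0.5348353029672008
```

```bash
python3 -m handwheel '[[[0,0.006,0],[0,0,0]],[[0,0.012,0],[0,0,0]]]' | grep -E "eef|force"
python3 -c "
from h import *
s=sensors.sense();print(BX@s['force'],BY@s['force'],BX@s['eef_pos'])"
```

```text
eef_pos: [0.5389, 0.0947, 0.1239]
force: [-3.3, 1.0, 6.2]
grasp_force: 59.4
-2.7532051805585827 2.0262691021637274 0.5396372964974594
```

```bash
python3 -m handwheel '[[[0,0.006,0],[0,0,0]],[[0,0.01,0],[0,0,0]]]' | grep -E "eef|force"
python3 -c "
from h import *
s=sensors.sense();print(BX@s['force'],BY@s['force'],BX@s['eef_pos'])"
```

```text
eef_pos: [0.5424, 0.0959, 0.1238]
force: [-9.6, -1.4, 13.9]
grasp_force: 60.5
-9.493474575073527 1.8295591918720717 0.5433041438724311
```

```bash
python3 -m handwheel '[[[0,0.003,0],[0,0,0]],[[0,0.006,0],[0,0,0]],[[0,0.006,0],[0,0,0]]]' | grep -E "eef|force"
python3 - <<'E'
from h import *;import cv2
s=sensors.sense();print(BX@s['force'],BY@s['force'],BX@s['eef_pos'])
cv2.imwrite('pics/t2.png',cv2.resize(optics.get_image('top')[95:295,160:370,::-1],None,fx=3,fy=3,interpolation=cv2.INTER_CUBIC))
E
```

```text
eef_pos: [0.5423, 0.0959, 0.1239]
force: [-13.2, -3.2, 15.6]
grasp_force: 60.8
-13.520737607817296 1.3676011231964704 0.543235707959824
```

View pics/t2.png

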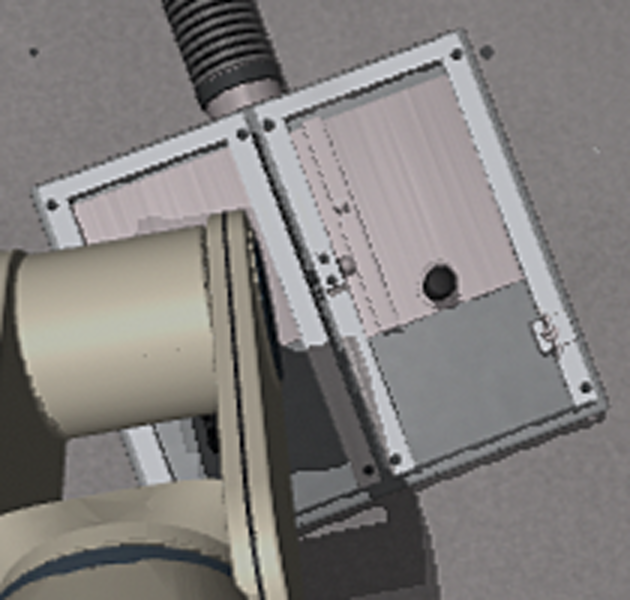

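The view shows the cover over the whole pocket, with its front edge at the far frame. Motion stalled at 13 N, so it is against the stop. I'll release, lift and go above the knob.

```bash
python3 -m handwheel '[[[0,0,0],[0,0,0]],[[0,0,0],[0,0,0]],[[0,0,0],[0,0,0]],[[0,0,0],[0,0,0]],[[0,0,0],[0,0,0]]]' 100 | grep -E "opening|force"
python3 -m handwheel '[[[0,0,-0.08],[0,0,0]],[[0,0,-0.16],[0,0,0]],[[0,0,-0.22],[0,0,0]],[[0,0,-0.24],[0,0,0]],[[0,0,-0.24],[0,0,0]]]' | grep -E "eef|force"
python3 -c "
from h import *
rel([.589,-.061,.215])"
```

```text
force: [0.2, -0.7, -0.6]
opening: 0.938
grasp_force: 0.0
eef_pos: [0.5458, 0.0964, 0.2201]
force: [-0.7, -0.7, -0.2]
grasp_force: 0.0
t 6.4 pos [0.5458 0.0964 0.2201] F [-0.7 -0.7 -0.2] op 1.001
shift [-0.407 -0.027  0.013] turn [ 0.001  0.    -0.003]
```

```bash
python3 -m handwheel '[[[-0.1,-0.007,0],[0,0,0]],[[-0.2,-0.014,0],[0,0,-0.003]],[[-0.3,-0.02,0],[0,0,-0.003]],[[-0.38,-0.027,0],[0,0,-0.003]],[[-0.407,-0.027,0.01],[0,0,-0.003]],[[-0.407,-0.027,0.01],[0,0,-0.003]]]' | grep eef
python3 - <<'E'
from h import *;import cv2
rel([.589,-.061,.122])
cv2.imwrite('pics/w2.png',optics.get_image('wrist')[:,:,::-1])
E
```

```text
eef_pos: [0.5876, -0.062, 0.2131]
t 7.0 pos [ 0.5876 -0.062   0.2131] F [-1.2  0.5 -0.1] op 0.998
shift [0.001 0.005 0.228] turn [-0.002 -0.001 -0.002]
```

View pics/w2.png

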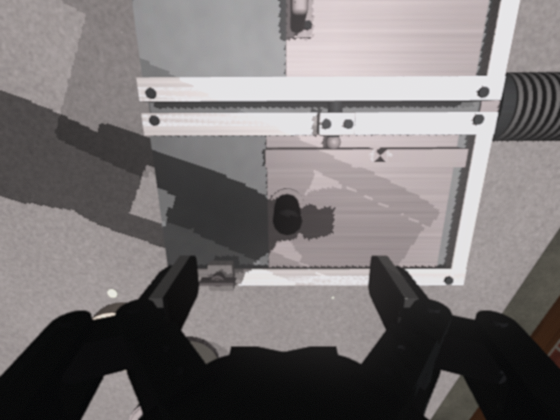

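The wrist view shows the knob's top near (288,202), the plunger's ball near (332,143), and the notch on the bar near (380,153).

```bash
python3 - <<'E'
from h import *;import cv2
s=sensors.sense()
a=cv2.imread('pics/w2.png');cv2.imwrite('pics/w2c.png',cv2.resize(a[90:240,240:440],None,fx=4,fy=4,interpolation=cv2.INTER_CUBIC))
g=lambda uv,z:onz('wrist',uv,z,s)
for n,uv,z in(('knob',(288,202),.154),('ball',(332,143),.121),('notch',(380,153),.125),('frameL',(150,140),.112)):
    p=g(uv,z);print(n,np.round(p,4),np.round([BX@p,BY@p],4))
print(.6044*c+.0023*s_,.6447*c+.0078*s_)
E
```

```text
knob [ 0.5849 -0.0462  0.154 ] [ 0.5361 -0.2386]
ball [0.605  0.0018 0.121 ] [ 0.571 -0.2  ]
notch [0.6425 0.0073 0.125 ] [ 0.6082 -0.2074]
frameL [ 0.4656 -0.0456  0.112 ] [ 0.4237 -0.1983]
0.5705679401572563 0.6103951321848232
```

View pics/w2c.png

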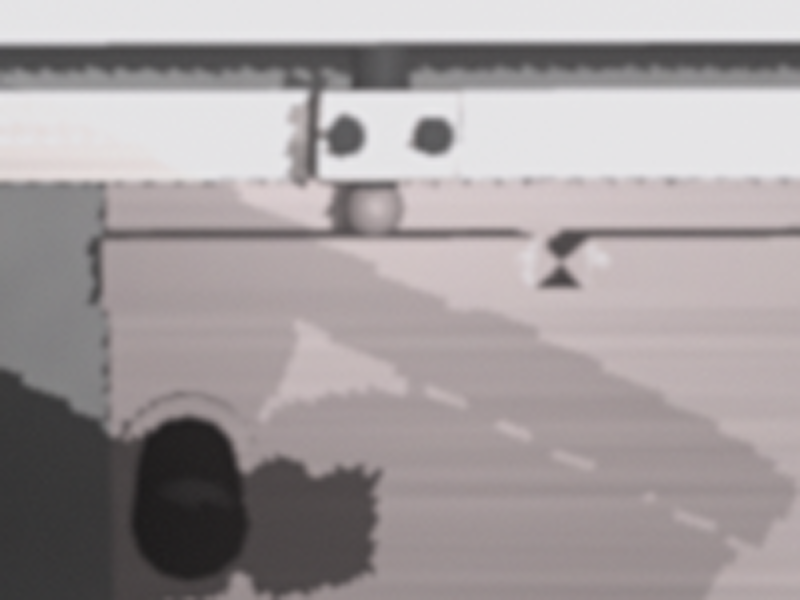

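The zoom puts the notch apex at u=380.2 and the ball at u≈334, so there is about 37 mm of travel to the notch. I'll descend on the knob and grip it.

```bash
python3 -m handwheel '[[[0,0.006,0.08],[0,0,0]],[[0,0.006,0.15],[0,0,0]],[[0,0.006,0.21],[0,0,0]],[[0,0.006,0.228],[0,0,0]],[[0,0.006,0.228],[0,0,0]]]' | grep -E "eef|force"
python3 -m handwheel '[[[0,0,0],[0,0,0]],[[0,0,0],[0,0,0]],[[0,0,0],[0,0,0]],[[0,0,0],[0,0,0]],[[0,0,0],[0,0,0]],[[0,0,0],[0,0,0]],[[0,0,0],[0,0,0]]]' 0
python3 -c "
from h import *
s=sensors.sense();print(BX@s['force'],BY@s['force'],BX@s['eef_pos'],BY@s['eef_pos'])"
```

```text
eef_pos: [0.5896, -0.0588, 0.123]
force: [-0.6, 0.2, 0.2]
grasp_force: 0.0
time_s: 8.25
eef_pos: [0.591, -0.0603, 0.125]
tcp_rot: [[-0.333, 0.943, 0.001], [0.943, 0.333, -0.0], [-0.0, 0.001, -1.0]]
force: [-2.2, 0.8, 5.1]
opening: 0.238
grasp_force: 58.4
-1.7981791923092691 1.4513977925986163 0.5370133562872755 -0.2539302629933016
```

```bash
python3 -m handwheel '[[[0,-0.01,0],[0,0,0]],[[0,-0.02,0],[0,0,0]],[[0,-0.03,0],[0,0,0]],[[0,-0.04,0],[0,0,0]],[[0,-0.05,0],[0,0,0]],[[0,-0.06,0],[0,0,0]],[[0,-0.065,0],[0,0,0]],[[0,-0.07,0],[0,0,0]]]' | grep -E "grasp"
python3 -c "
from h import *
s=sensors.sense();print(BX@s['force'],BY@s['force'],BX@s['eef_pos'],BY@s['eef_pos'])"
```

```text
grasp_force: 59.4
3.419272543636856 2.2591418955331415 0.5094566380027317 -0.2539818758665584
```

```bash
cat > f.py <<'E'
from h import *
s=sensors.sense();print(np.round([s['time_s'],BX@s['force'],BY@s['force'],1e3*(BX@s['eef_pos'])],2),s['opening'])
E
python3 -m handwheel '[[[0,-0.005,0],[0,0,0]],[[0,-0.005,0],[0,0,0]]]' >/dev/null; python3 f.py
python3 -m handwheel '[[[0,-0.005,0],[0,0,0]],[[0,-0.005,0],[0,0,0]]]' >/dev/null; python3 f.py
python3 -m handwheel '[[[0,-0.004,0],[0,0,0]],[[0,-0.004,0],[0,0,0]]]' >/dev/null; python3 f.py
```

```text
[  9.25   2.57   1.99 507.17] 0.2380197289384889
[  9.45   1.03   1.24 505.16] 0.23969451779998233
[  9.65   1.16   0.6  503.22] 0.23761108097905534
```

```bash
python3 -m handwheel '[[[0,-0.0025,0],[0,0,0]],[[0,-0.0025,0],[0,0,0]]]' >/dev/null; python3 f.py
python3 -m handwheel '[[[0,-0.0025,0],[0,0,0]],[[0,-0.0025,0],[0,0,0]]]' >/dev/null; python3 f.py
python3 -m handwheel '[[[0,-0.0025,0],[0,0,0]],[[0,-0.0025,0],[0,0,0]]]' >/dev/null; python3 f.py
```

```text
[  9.85  -1.8    1.22 501.83] 0.2379284567940262
[ 10.05  -2.54   1.42 500.4 ] 0.24041747373897782
[ 10.25  -2.23   1.45 499.55] 0.23349232215124985
```

The force has reversed, so the ball is entering the notch. I'll continue in smaller steps.

```bash
python3 -m handwheel '[[[0,-0.002,0],[0,0,0]],[[0,-0.002,0],[0,0,0]]]' >/dev/null; python3 f.py
python3 -m handwheel '[[[0,-0.002,0],[0,0,0]],[[0,-0.002,0],[0,0,0]]]' >/dev/null; python3 f.py
```

```text
[ 10.45  -0.     2.03 499.37] 0.23894062938680144
[ 10.65   2.86   2.55 499.18] 0.242718282329041
```

```bash
python3 - <<'E'
from h import *;import cv2
a=optics.get_image('wrist')[:,:,::-1];b=optics.get_image('scene')[:,:,::-1]
z=lambda a,k:cv2.resize(a,None,fx=k,fy=k,interpolation=cv2.INTER_CUBIC)
A=z(a[90:190,240:440],4);B=z(b[190:240,240:340],4) 
B=cv2.copyMakeBorder(B,0,0,0,400,0)
cv2.imwrite('pics/n1.png',np.vstack([A,B]))
E
```

```text
(no output)
```

View pics/n1.png

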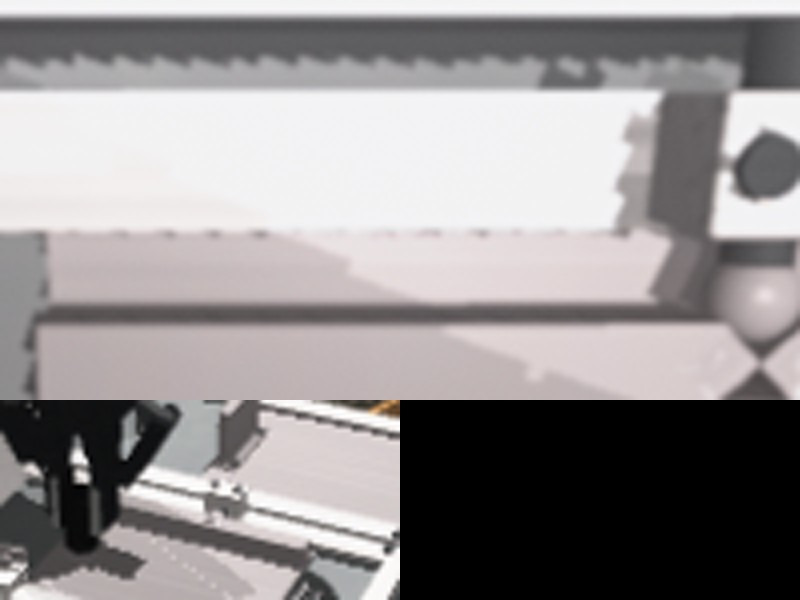

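The ball sits in the notch: ball at (760,290), notch apex at (762,365), and position is locked at about 499.3 mm. I'll take off the slight overpull and check that the cover stayed shut.

```bash
python3 -m handwheel '[[[0,0.002,0],[0,0,0]],[[0,0.002,0],[0,0,0]],[[0,0.002,0],[0,0,0]],[[0,0.002,0],[0,0,0]],[[0,0.002,0],[0,0,0]]]' |grep -E "open|grasp"; python3 f.py
python3 - <<'E'
from h import *;import cv2
s=sensors.sense()
a=optics.get_image('top')[:,:,::-1]
cv2.imwrite('pics/t3.png',cv2.resize(a[95:295,160:370],None,fx=3,fy=3,interpolation=cv2.INTER_CUBIC))
E
```

```text
opening: 0.236
grasp_force: 59.8
[1.1250e+01 1.9000e-01 2.1800e+00 4.9932e+02] 0.23600307427436543
```

View pics/t3.png

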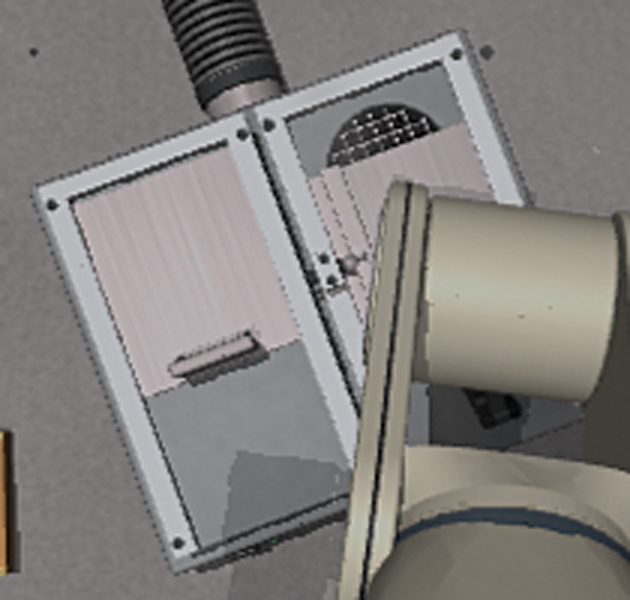

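The cover lies fully over the pocket, with its pull at (215,355) and its front edge at the far frame. The ball is in the notch at (347,266), the knob is held at 60 N, and the pull force is close to zero.

```bash
python3 -c "
from bench import bot
print(bot.finish_job())"
```

```text
the job is handed in; nothing more can be done
None
```

The job is handed in: the cover is fully shut against its stop, the damper is open with the ball resting in the notch, and the knob is still held between the fingers for you to tighten the clamp screw.

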